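# Slack the belt tensioner of a bench edge sander and hold it

## Task

The belt of the small bench sander is about to be replaced. First switch the sander off by flipping the toggle of the grey isolator box over to its other side; only then swing the sander's sprung tension arm, by the steel peg at its end, in towards the fixed drum, fully against its stop, and hold it there with the gripper. Finish while still holding the arm at the stop, and leave the other things on the bench where they are.

Things in the scene. Friction and masses are not known exactly. Their poses are not given: they have to be found in the camera images.
- isolator: Grey isolator box fixed to the bench, 100 (x) x 70 (y) x 45 mm tall. Origin at the centre of its underside, z up. A toggle stands in the middle of its top and tips in the box's own x-z plane. The box may stand left or right of the sander, turned by up to 0.6 rad.
- toggle (a joint): Angle of the isolator's toggle, rad. 0 = on, leaning 0.55 rad (31 deg) from upright to the box's -x side (the robot's side), as it starts; 1.1 = off, leaning as much to the box's +x side. It turns about the box's y axis, the hinge lying 48 mm above the underside at the middle of the box. Its heavy ball makes it tip over centre: about 1 N at the ball moves it, and once well past upright (0.75) it falls over to the other end by itself and stays.
- toggle_knob (a point): Centre of the steel ball (26 mm diameter) at the end of the toggle, 65 mm from the hinge, on a steel stem 10 mm thick: 103 mm above the bench at either end, 113 mm when upright.
- sander: Bench edge sander without its belt, fixed to the bench: a green housing with a dark steel deck, 180 (x) x 300 (y) x 60 mm tall, origin at the centre of its underside, z up. On it, in its own frame: a fixed drive drum (60 mm diameter, top 125 mm above the bench) at y -100 mm; a steel platen (top 120 mm) at x -24, y -70 to +10 mm; the tension arm at the +y end; and two steel stop posts (12 mm diameter, top 86 mm) that limit the arm. The sander is turned by up to 0.35 rad.
- tension_pivot (a point): Point on the tension arm's upright pivot axis, in the sander's frame at x +50, y +30 mm, 73 mm above the bench. A dark coil spring sits on it (top 93 mm).
- idler: Black idler drum (44 mm diameter, from 80 to 125 mm above the bench; origin on its axis at its underside) with a steel peg on top, turning freely about its own upright axis. It stands on the far end of the tension arm, an aluminium bar 18 mm wide and 10 mm thick (mid-height 73 mm above the bench), 120 mm from the pivot axis.
- tension_peg (a point): On the axis of the steel peg that is the idler's shaft end, 145 mm above the bench. The peg is an upright round pin 18 mm in diameter standing free above the idler drum from 125 to 165 mm above the bench, 120 mm from the pivot axis.
- tension_arm (a joint): Angle of the tension arm about the upright pivot axis, rad, growing anticlockwise seen from above. 0 = at rest, where its spring keeps it (the bar points from the pivot to the sander's +y, 0.35 rad towards -x); 0.90 = at its stop, the peg having swung towards the sander's -x (front) and -y (the drive drum). Pushing at the peg takes about 3 N at rest rising to 8 N at the stop; let go, it springs back.
- hammer: Loose hammer, 240 mm long, lying beyond the sander and the isolator; leave alone.
- ball_block: Loose wooden engraver's block, 90 mm diameter, 75 mm tall; leave alone.
- punch_tin: Loose yellow tin of steel punches, 66 mm diameter, 125 mm tall over the punches; leave alone.
- screwdriver: Loose screwdriver, 200 mm long; leave alone.
There are look-alikes about, which are no part of the job. Several things have the shape of the isolator; the one meant has the colours described above.

How it is judged:
By the outcome, as a careful person would: the job done as asked, in the order asked, and still so for the second after the job is handed in, while the arm keeps its last pose, push and grip.
It also fails if it takes over 48 s, if anything falls off the work surface, if the arm or the gripper's body presses on something with over 40 N, if the wrist force passes 120 N, or if a joint passes its speed limit or range.

## Robot

A 6-joint arm with a two-finger parallel gripper is mounted at the origin on the work surface. World frame = base frame: x ahead of the robot, y to its left, z up, the work surface at z = 0. Lengths are in m, angles in degrees, forces in N, time in s.
With the tool pointing down it reaches from about 0.375 to 0.9 m from the base axis. Payload 3.1 kg.
Tool frame: the origin (TCP) lies on the centre line of the jaws, within the pads' length; the fingertips stand 25 mm ahead of it and the grasp point (between the pads) lies 6 mm ahead of it; z points along the fingers, y is the line along which they close (so a half turn about z gives the same grasp; the last joint's range is limited). The gripper opens to 87 mm and grips with 3 to 60 N. Pads are 19 mm wide; open, the fingers measure 117 mm over their backs; the gripper's body (75 mm by 190 mm) begins 51 mm behind the grasp point.
Start: joints at [-86.087, 30.224, 82.088, -0, 67.689, -10.227], TCP at [0.153, -0.606, 0.248] pointing down, gripper open.
Joint ranges: [-176.69, 176.69], [-43.24, 126.21], [12.49, 139.97], [-82, 262], [0, 151.66], [-163.58, 163.58]. Speed limits (degrees/s): [159.86, 159.86, 180, 180, 180, 180].

## Interface

Orientations are given as a 3x3 rotation matrix whose columns are the frame's x, y, z axes.
In Python, from rig import bot, cams, models gives the robot as it stands. The module is installed in compiled form; this text tells all that it offers.
- The arm moves only by the shell command python3 -m handwheel 'ROWS' [OPENING]. ROWS is JSON, a list of rows, each a list of 6 numbers: the shift along the world's x, y, z each as a share of 1 m, from -1 to 1, then the turn, a rotation vector about the world's x, y, z each as a share of 2 rad, from -1 to 1. In form: [[dx, dy, dz, wx, wy, wz], ...]. A call has exactly 8 rows; each row is the pose to reach, as a shift and turn from the pose commanded when the call began; what a row does not reach only later rows make up. A row lasts 1/12 s, in which the tool goes at most 41.7 mm and 7.16 degrees, less where a joint would pass 70% of its speed; a pose out of reach is approached as far as the arm can. A call with a number of a shift or a turn outside -1 to 1 is refused whole. A call with a gripper value outside its range is refused whole. OPENING is the opening, from -1 (shut) to 1 (fully open), so that 0 is half open, set as the call begins (- or left out, the last holds). The fingers move at their own pace and stop on an object; the grip force is fixed at half the most. Time passes only in rows, so rows that repeat a pose let the fingers close, or fill a call up. It gives the time, the measured TCP pose, the force, the opening and the grip force at its end, in the units of the state.
- bot.read_state(): the state, without advancing time (a new reading comes with each control period).
- cams.capture(name): name is "scene" or "top" or "wrist"; returns (picture, depth): 384x512x3 uint8, blue, green, red; 384x512 float32, m along the optical axis (not along the pixel's ray), 0 where there is no reading.
- cams.calibration(name): a dict with "mtx" (3x3 intrinsics, pixels), "R" (3x3) and "t" (3): a world point X has camera coordinates R X + t; the wrist camera has in their place "tool_from_camera" (4x4, takes a point from camera to tool coordinates, whose origin is the TCP and whose axes are the flange's). Camera axes: x right, y down, z forward; pixel columns grow to the right and rows downward; lengths in m; the calibration is good to about 2 mm. The wrist camera is an equidistant fisheye: a pixel r from the principal point sees the ray r / f radians off the axis. A picture is of the moment at which its call begins: read the wrist's pose just before it. calibration takes no time and is no camera call.
- bot.hand_in(): hands the job in; it is judged then, once.
Trained networks look in the newest picture that a camera, given by its name, has taken for a name from the list of things; names that differ only in an ending like _2 or _b are one class to them, and where a whole thing is asked for, a point or a joint stands for the part that bears it (a point fixed in the world has none). Each returns a list of dicts, best first, with "conf" (0 to 1); they miss things now and then, are a little off and sometimes report something else, mostly with a low value. They report only what shows in the picture. A call takes as long as a camera call. They do not tell look-alikes from the thing itself.
- models.spot_in(query, camera): "position" ([column, row] in pixels, amid what is visible of it).
- models.tip_of(query, camera): "position" ([column, row] in pixels: a listed point, or the origin of a listed thing).
The state is a dict: "time_s": time; "joint_positions": joint angles; "qvel": joint speeds; "tau": joint torques, N m; "position": TCP position; "tcp_rot": TCP orientation; "force": force on the tool from outside, world axes, zero at the start; "moment": the same for the moment, N m; "opening": opening from 0.0 (shut) to 1.0 (fully open); "grasp_force": force on a finger pad.
Only numpy, scipy, OpenCV 4.12 (cv2) and the standard library are available. Lean on these libraries where they do the work, as an engineer would, in place of code of your own. Each camera call takes 0.05 s, during which the arm holds its last target. There are 200 camera calls.

## Working session

There is one attempt and no reset: what is moved stays moved. The work goes in short steps, Python scripts to look and compute and a shell command to move; the robot and the scene stay as the last step left them, time stands still between calls to the robot, and variables do not carry over. Pictures are saved under pics/ and viewed, at most 10 in all, crops included, and the job is handed in when it is done.

```bash
mkdir -p pics
cat > h.py <<'E'
import numpy as np, cv2
from rig import bot,cams,models
def world(name,px,d=None,depth=None,z=None):
    c=cams.calibration(name);K=np.array(c["mtx"]);R=np.array(c["R"]);t=np.array(c["t"])
    r=np.linalg.inv(K)@np.array([px[0],px[1],1.])
    o=-R.T@t; v=R.T@r
    if z is not None: return o+v*(z-o[2])/v[2]
    return o+v*d
E
python3 - <<'E'
from h import *
ims=[]
Z={"toggle_knob":.103,"tension_peg":.145,"tension_pivot":.073,"isolator":0,"sander":0}
for n in ["scene","top"]:
    im,d=cams.capture(n);np.savez(f"{n}0.npz",im=im,d=d)
    cv2.imwrite(f"pics/{n}0.png",im)
    for q in Z:
        for r in models.tip_of(q,n)[:4]: print(n,q,np.round(r["position"]),round(r["conf"],2),world(n,r["position"],z=Z[q]).round(3))
print(bot.read_state())
E
```

```text
scene toggle_knob [276. 152.] 0.7 [ 0.373 -0.113  0.103]
scene toggle_knob [226. 158.] 0.62 [ 0.518 -0.201  0.103]
scene toggle_knob [181. 163.] 0.57 [ 0.644 -0.28   0.103]
scene toggle_knob [215. 138.] 0.55 [ 0.469 -0.326  0.103]
scene tension_peg [331. 245.] 0.82 [0.589 0.295 0.145]
scene tension_pivot [284. 246.] 0.84 [0.625 0.181 0.073]
scene isolator [214. 164.] 0.98 [ 0.489 -0.323  0.   ]
scene isolator [174. 196.] 0.94 [ 0.697 -0.269 -0.   ]
scene isolator [273. 178.] 0.94 [ 0.386 -0.111  0.   ]
scene isolator [221. 192.] 0.84 [ 0.569 -0.173  0.   ]
scene sander [289. 247.] 0.77 [ 0.572  0.151 -0.   ]
top toggle_knob [351. 229.] 0.63 [ 0.448 -0.322  0.103]
top toggle_knob [290. 253.] 0.63 [ 0.369 -0.114  0.103]
top toggle_knob [334. 167.] 0.53 [ 0.661 -0.274  0.103]
top toggle_knob [306. 204.] 0.42 [ 0.535 -0.171  0.103]
top tension_peg [170. 192.] 0.72 [0.582 0.285 0.145]
top tension_pivot [204. 182.] 0.94 [0.622 0.178 0.073]
top tension_pivot [389. 207.] 0.75 [ 0.521 -0.464  0.073]
top isolator [326. 264.] 0.93 [ 0.324 -0.25   0.   ]
top isolator [345. 219.] 0.92 [ 0.484 -0.
[... 263 characters left out ...]
8365344e-04,
        6.76885588e+01, -1.02261345e+01]), 'qvel': array([ 0.01287881, -0.06179108, -0.00811684, -0.1036521 ,  0.08188019,
        0.1103361 ]), 'tau': array([-5.60676308e-04, -4.39740193e+01, -1.76892757e+01,  6.32366887e-02,
        5.07650035e-02, -4.50508333e-05]), 'position': array([ 0.15270862, -0.60602897,  0.24754384]), 'tcp_rot': array([[ 9.69704683e-01,  2.44280222e-01, -1.11087131e-05],
       [ 2.44280222e-01, -9.69704683e-01,  8.99616120e-06],
       [-8.57458688e-06, -1.14372586e-05, -1.00000000e+00]]), 'force': array([ 0.41646167, -0.18111045,  0.60625345]), 'moment': array([ 0.03530404, -0.02949272,  0.02111545]), 'grasp_force': 0.0, 'opening': 1.002814803036355}
```

Run:
```python
import cv2
a=cv2.imread("pics/top0.png");cv2.imwrite("pics/topc.png",cv2.resize(a[110:310,130:420],None,fx=2.75,fy=2.75,interpolation=2))
b=cv2.imread("pics/scene0.png");cv2.imwrite("pics/scc.png",cv2.resize(b[90:310,110:400],None,fx=2.7,fy=2.7,interpolation=2))
```

```text
(no output)
```

View pics/topc.png

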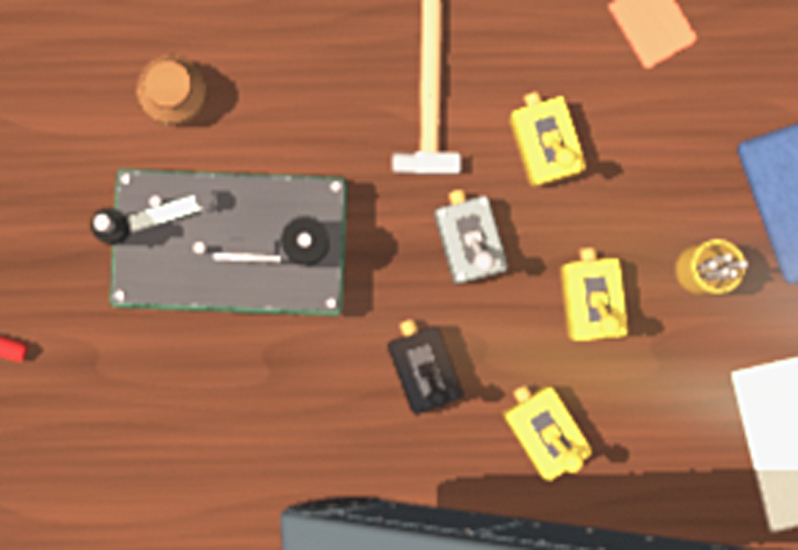

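View pics/scc.png

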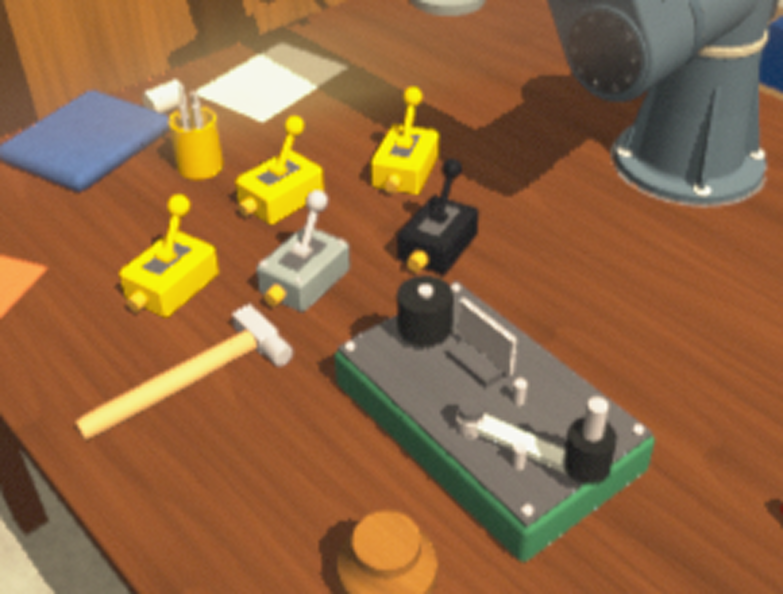

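The top crop shows five toggle boxes: yellow at full-frame px (329,161), (346,218) and (328,267), black at (284,244), and grey at (301,197). The grey one fits the description. The sander has its drive drum at (241,197), the peg at (168,191), and the arm at rest. I'll measure with depth and check the grey box in an enlarged crop.

Run:
```python
from h import *
P=[];C=[]
for n in ["scene","top"]:
    f=np.load(f"{n}0.npz");im,d=f["im"],f["d"]
    c=cams.calibration(n);K=np.array(c["mtx"]);R=np.array(c["R"]);t=np.array(c["t"])
    v,u=np.nonzero(d>0);z=d[v,u]
    X=np.stack([(u-K[0,2])/K[0,0]*z,(v-K[1,2])/K[1,1]*z,z],1);X=(X-t)@R
    def near(p,r,a,b): 
        return X[(np.hypot(*(X[:,:2]-p).T)<r)&(X[:,2]>a)&(X[:,2]<b)]
    print(n,"cam",(-R.T@t).round(2), "f",K[0,0])
    for nm,p,r,a,b in [("peg",(.585,.29),.05,.135,.18),("knob",(.53,-.18),.06,.088,.13),("boxtop",(.565,-.165),.08,.038,.05),("drum",(.55,.05),.05,.115,.14),("deck",(.56,.15),.2,.055,.064),("idler",(.585,.29),.05,.11,.13)]:
        Q=near(p,r,a,b)
        if len(Q)<3: print(nm,len(Q));continue
        print(nm,len(Q),Q.mean(0).round(4),"min",Q.min(0).round(3),"max",Q.max(0).round(3))
        if nm in("boxtop","deck"): print("   rect",cv2.minAreaRect((Q[:,:2]*1000).astype(np.float32)))
im=np.load("top0.npz")["im"];im2=np.load("scene0.npz")["im"]
a=cv2.resize(im[175:225,275:325],(400,400),interpolation=2);b=cv2.resize(im2[145:205,195:255],(400,400),interpolation=2)
cv2.imwrite("pics/iso.png",np.hstack([a,b]))
```

```text
scene cam [1.09 0.61 0.8 ] f 362.6846435947239
peg 99 [0.5936 0.2951 0.1542] min [0.581 0.285 0.135] max [0.599 0.302 0.167]
knob 56 [ 0.5419 -0.167   0.1058] min [ 0.531 -0.18   0.09 ] max [ 0.55  -0.158  0.116]
boxtop 385 [ 0.5764 -0.1558  0.0442] min [ 0.516 -0.203  0.038] max [ 0.625 -0.118  0.05 ]
   rect ((570.69482421875, -161.14059448242188), (100.27891540527344, 70.19510650634766), 15.962286949157715)
drum 264 [0.5684 0.0552 0.1192] min [0.54  0.022 0.115] max [0.598 0.098 0.125]
deck 3261 [0.5885 0.1671 0.0592] min [0.481 0.001 0.055] max [0.666 0.301 0.064]
   rect ((574.0913696289062, 150.90890502929688), (292.8806457519531, 174.36891174316406), 86.78134155273438)
idler 210 [0.5969 0.2975 0.1221] min [0.568 0.272 0.11 ] max [0.612 0.315 0.13 ]
top cam [0.44 0.01 1.66] f 454.416421747048
peg 30 [0.586  0.2895 0.1575] min [0.578 0.283 0.135] max [0.594 0.298 0.17 ]
knob 45 [ 0.5342 -0.1723  0.1105] min [ 0.524 -0.184  0.1  ] max [ 0.545 -0.162  0.12 ]
boxtop 408 [ 0.5698 -0.1621  0.044 ] min [ 0.514 -0.209  0.038] max [ 0.621 -0.122  0.05 ]
   rect ((567.0100708007812, -164.51980590820312), (99.43175506591797, 70.63148498535156), 14.671247482299805)
drum 213 [0.5638 0.0504 0.1198] min [0.535 0.021 0.115] max [0.593 0.096 0.13 ]
deck 2561 [0.5674 0.1512 0.0592] min [ 0.475 -0.001  0.055] max [0.752 0.298 0.064]
   rect ((615.316650390625, 146.7225799560547), (295.4643859863281, 268.2856750488281), 87.30886840820312)
idler 99 [0.5862 0.2893 0.1229] min [0.567 0.271 0.111] max [0.608 0.313 0.13 ]
```

View pics/iso.png

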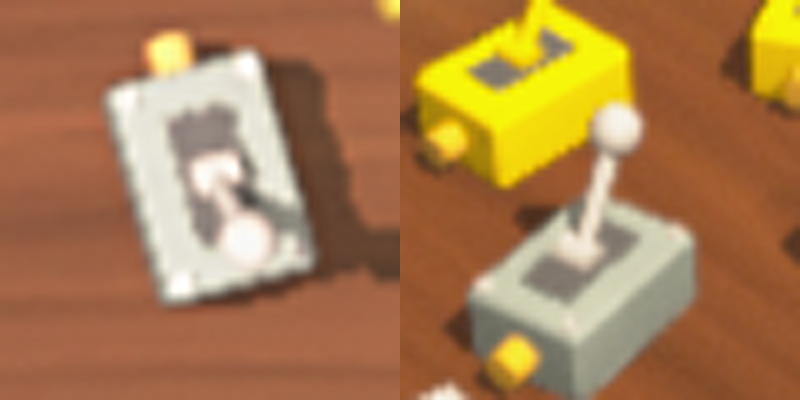

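The grey box is confirmed: centre (0.568, −0.163), yaw about 15°, ball at (0.535, −0.172). The tool's yaw (14°) already matches the push direction. I'll shut the gripper and move to a point behind the ball.

```bash
python3 -m handwheel '[[0.02,0.025,0,0,0,0],[0.045,0.055,0,0,0,0],[0.07,0.087,0,0,0,0],[0.096,0.119,0,0,0,0],[0.122,0.151,0,0,0,0],[0.148,0.183,0,0,0,0],[0.174,0.215,0,0,0,0],[0.2,0.247,0,0,0,0]]' -1; python3 -m handwheel '[[0.026,0.032,0,0,0,0],[0.052,0.064,0,0,0,0],[0.078,0.096,0,0,0,0],[0.104,0.128,0,0,0,0],[0.125,0.155,-0.01,0,0,0],[0.137,0.17,-0.035,0,0,0],[0.14,0.175,-0.065,0,0,0],[0.14,0.175,-0.08,0,0,0]]'
```

```text
time_s: 1.27
position: [0.3536, -0.3575, 0.2478]
tcp_rot: [[0.97, 0.244, 0.0], [0.244, -0.97, -0.001], [0.0, 0.001, -1.0]]
force: [-0.0, -0.8, -0.5]
opening: 0.479
grasp_force: 0.0
time_s: 1.93
position: [0.4927, -0.1814, 0.1654]
tcp_rot: [[0.969, 0.248, -0.002], [0.248, -0.969, 0.002], [-0.002, -0.002, -1.0]]
force: [-0.7, -0.2, -0.2]
opening: 0.01
grasp_force: 0.0
```

```bash
python3 -m handwheel '[[0,0,-0.025,0,0,0],[0,0,-0.05,0,0,0],[0.015,0.0035,-0.05,0,0,0],[0.03,0.0075,-0.05,0,0,0],[0.042,0.0105,-0.05,0,0,0],[0.054,0.0135,-0.05,0,0,0],[0.066,0.0165,-0.05,0,0,0],[0.077,0.02,-0.05,0,0,0]]'
python3 - <<'E'
from h import *
im,d=cams.capture("scene");cv2.imwrite("pics/s1.png",cv2.resize(im[90:260,150:350],None,fx=3,fy=3,interpolation=2))
print(bot.read_state()["position"])
E
```

```text
time_s: 2.6
position: [0.5707, -0.164, 0.1176]
tcp_rot: [[0.97, 0.244, 0.001], [0.244, -0.97, -0.0], [0.0, 0.0, -1.0]]
force: [0.2, 0.4, -0.9]
opening: 0.006
grasp_force: 0.0
[ 0.57313925 -0.16383889  0.11793624]
```

View pics/s1.png

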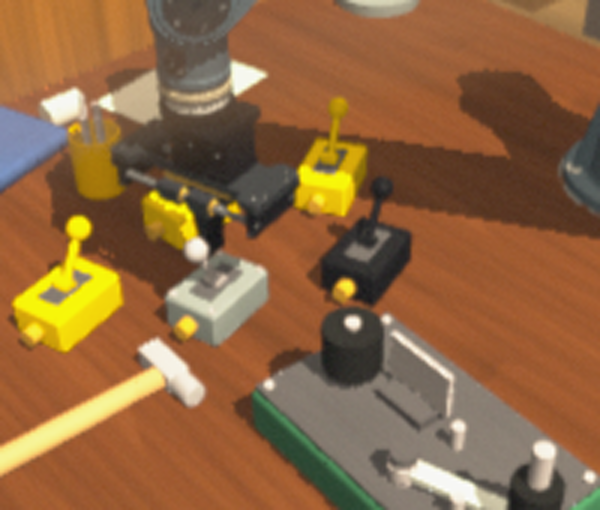

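The grey toggle's ball, at (197,250) in the crop, now leans to the box's far (+x) side, so the sander is off. Next I'll lift away, turn the closing line towards the peg's swing direction and go over the peg.

```bash
python3 -m handwheel '[[-0.015,-0.004,0.01,0,0,0],[-0.02,-0.004,0.05,0,0,0],[-0.02,-0.004,0.09,0,0,0],[-0.02,0.012,0.12,0,0,-0.05],[-0.018,0.045,0.13,0,0,-0.11],[-0.015,0.085,0.13,0,0,-0.17],[-0.011,0.125,0.13,0,0,-0.23],[-0.007,0.165,0.13,0,0,-0.29]]' 1; python3 -m handwheel '[[0.004,0.04,0,0,0,-0.06],[0.008,0.08,0,0,0,-0.12],[0.012,0.12,0,0,0,-0.14],[0.016,0.16,0,0,0,-0.14],[0.02,0.2,0,0,0,-0.14],[0.023,0.24,0,0,0,-0.14],[0.024,0.275,0,0,0,-0.14],[0.024,0.289,0,0,0,-0.14]]'
python3 - <<'E'
from h import *
s=bot.read_state();print(s["position"],s["tcp_rot"].round(3))
im,d=cams.capture("wrist");cv2.imwrite("pics/w1.png",im)
c=cams.calibration("wrist");K=np.array(c["mtx"]);T=np.array(c["tool_from_camera"])
for r in models.tip_of("tension_peg","wrist")[:2]:
    p=np.array(r["position"]);q=p-K[:2,2];rr=np.hypot(*q)/K[0,0];a=np.arctan2(q[1],q[0])
    v=np.array([np.sin(rr)*np.cos(a),np.sin(rr)*np.sin(a),np.cos(rr)])
    o=s["position"]+s["tcp_rot"]@T[:3,3];v=s["tcp_rot"]@T[:3,:3]@v
    print(p,r["conf"],(o+v*(.145-o[2])/v[2]).round(4))
for n in ["top","scene"]:
    cams.capture(n)
    for r in models.spot_in("toggle_knob",n)[:5]:print(n,np.round(r["position"]),round(r["conf"],2),world(n,r["position"],z=.103).round(3))
E
```

```text
time_s: 3.32
position: [0.562, -0.0029, 0.2483]
tcp_rot: [[0.948, -0.32, 0.001], [-0.32, -0.948, -0.0], [0.001, -0.0, -1.0]]
force: [0.4, 0.0, 0.3]
opening: 0.527
grasp_force: 0.0
time_s: 3.98
position: [0.5857, 0.2895, 0.2475]
tcp_rot: [[0.828, -0.56, 0.001], [-0.56, -0.828, 0.002], [-0.001, -0.002, -1.0]]
force: [0.6, 0.5, -0.6]
opening: 0.988
grasp_force: 0.0
[0.58567646 0.28952777 0.24751311] [[ 0.828 -0.56   0.001]
 [-0.56  -0.828  0.002]
 [-0.001 -0.002 -1.   ]]
[253.9 202.5] 0.71 [0.5865 0.2919 0.145 ]
top [333. 276.] 0.51 [ 0.291 -0.256  0.103]
top [290. 250.] 0.44 [ 0.381 -0.114  0.103]
top [351. 223.] 0.4 [ 0.467 -0.323  0.103]
scene [212. 172.] 0.54 [ 0.595 -0.171  0.103]
scene [175. 172.] 0.46 [ 0.684 -0.253  0.103]
```

View pics/w1.png

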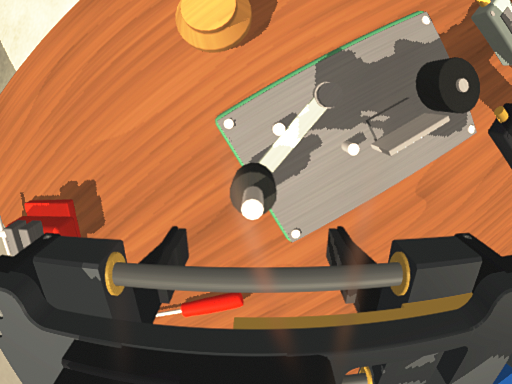

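The wrist view shows the peg tip at (252,205), midway between the open fingers, within about 2 mm of the TCP, and the scene camera still sees the grey toggle on its off side. Next I'll descend and grip.

```bash
python3 -m handwheel '[[0,0,-0.03,0,0,0],[0,0.001,-0.06,0,0,0],[0,0.001,-0.08,0,0,0],[0,0.001,-0.09,0,0,0],[0,0.001,-0.09,0,0,0],[0,0.001,-0.09,0,0,0],[0,0.001,-0.09,0,0,0],[0,0.001,-0.09,0,0,0]]';  python3 -m handwheel '[[0,0,0,0,0,0],[0,0,0,0,0,0],[0,0,0,0,0,0],[0,0,0,0,0,0],[0,0,0,0,0,0],[0,0,0,0,0,0],[0,0,0,0,0,0],[0,0,0,0,0,0]]' -1
```

```text
time_s: 4.95
position: [0.5877, 0.2859, 0.1595]
tcp_rot: [[0.826, -0.564, 0.004], [-0.564, -0.826, 0.001], [0.002, -0.003, -1.0]]
force: [-0.2, -0.3, -0.5]
opening: 1.0
grasp_force: 0.0
time_s: 5.62
position: [0.5863, 0.2859, 0.1575]
tcp_rot: [[0.826, -0.563, -0.0], [-0.563, -0.826, -0.0], [-0.0, 0.0, -1.0]]
force: [-0.5, -0.5, 0.0]
opening: 0.48
grasp_force: 0.0
```

```bash
python3 -m handwheel '[[0,0,0,0,0,0],[0,0,0,0,0,0],[0,0,0,0,0,0],[0,0,0,0,0,0],[0,0,0,0,0,0],[0,0,0,0,0,0],[0,0,0,0,0,0],[0,0,0,0,0,0]]'
python3 - <<'E'
import numpy as np
piv=np.array([.623,.177]);
from h import bot
p=bot.read_state()["position"][:2];d=p-piv;print(p,np.hypot(*d),np.degrees(np.arctan2(d[1],d[0])))
d=d/np.hypot(*d)*.12; piv=p-d
for k in range(0,19):
    a=k*.05;c,s=np.cos(a),np.sin(a);print(round(a,2),(piv+[c*d[0]-s*d[1],s*d[0]+c*d[1]]-p).round(4))
E
```

```text
time_s: 6.28
position: [0.5869, 0.2871, 0.1576]
tcp_rot: [[0.826, -0.564, 0.002], [-0.564, -0.826, 0.002], [0.0, -0.003, -1.0]]
force: [1.6, 4.4, -1.8]
opening: 0.195
grasp_force: 30.0
[0.58691585 0.28708291] 0.11584607298907378 108.14865886909901
0.0 [0. 0.]
0.05 [-0.0057 -0.002 ]
0.1 [-0.0112 -0.0043]
0.15 [-0.0166 -0.0069]
0.2 [-0.0219 -0.0097]
0.25 [-0.027  -0.0128]
0.3 [-0.032  -0.0161]
0.35 [-0.0368 -0.0197]
0.4 [-0.0415 -0.0236]
0.45 [-0.0459 -0.0276]
0.5 [-0.0501 -0.0319]
0.55 [-0.0541 -0.0364]
0.6 [-0.0579 -0.041 ]
0.65 [-0.0614 -0.0459]
0.7 [-0.0647 -0.0509]
0.75 [-0.0677 -0.0561]
0.8 [-0.0705 -0.0614]
0.85 [-0.073  -0.0669]
0.9 [-0.0752 -0.0724]
```

Gripped (opening 0.195 ≈ 17–18 mm, 30 N). Swinging along the arc with a slow start, then checking force partway.

```bash
python3 -m handwheel '[[-0.006,-0.002,0,0,0,0],[-0.011,-0.004,0,0,0,0],[-0.017,-0.007,0,0,0,0],[-0.022,-0.01,0,0,0,0],[-0.027,-0.013,0,0,0,0],[-0.032,-0.016,0,0,0,0],[-0.037,-0.02,0,0,0,0],[-0.0415,-0.0235,0,0,0,0]]'; python3 -m handwheel '[[-0.0045,-0.004,0,0,0,0],[-0.0085,-0.0085,0,0,0,0],[-0.0125,-0.013,0,0,0,0],[-0.0165,-0.0175,0,0,0,0],[-0.02,-0.0225,0,0,0,0],[-0.023,-0.027,0,0,0,0],[-0.026,-0.0325,0,0,0,0],[-0.029,-0.038,0,0,0,0]]'
```

```text
time_s: 6.95
position: [0.5458, 0.262, 0.1576]
tcp_rot: [[0.826, -0.563, 0.003], [-0.563, -0.826, 0.0], [0.003, -0.002, -1.0]]
force: [6.1, 3.5, -5.3]
opening: 0.195
grasp_force: 30.0
time_s: 7.62
position: [0.5187, 0.2245, 0.1577]
tcp_rot: [[0.826, -0.564, 0.007], [-0.564, -0.826, 0.002], [0.005, -0.005, -1.0]]
force: [9.2, 4.2, -9.0]
opening: 0.194
grasp_force: 30.0
```

```bash
python3 -m handwheel '[[-0.0012,-0.003,0,0,0,0],[-0.0022,-0.0055,0,0,0,0],[-0.003,-0.008,0,0,0,0],[-0.004,-0.0105,0,0,0,0],[-0.0045,-0.012,0,0,0,0],[-0.005,-0.0135,0,0,0,0],[-0.005,-0.0135,0,0,0,0],[-0.005,-0.0135,0,0,0,0]]'
python3 - <<'E'
from h import *
s=bot.read_state();print(s["position"],s["force"].round(1))
im,d=cams.capture("scene");cv2.imwrite("pics/s2.png",cv2.resize(im[110:310,160:400],None,fx=3,fy=3,interpolation=2))
E
```

```text
time_s: 8.28
position: [0.5158, 0.2172, 0.1578]
tcp_rot: [[0.823, -0.568, 0.013], [-0.568, -0.823, 0.013], [0.003, -0.018, -1.0]]
force: [12.0, 24.3, -13.4]
opening: 0.195
grasp_force: 30.2
[0.51580676 0.21715623 0.15781047] [ 12.   24.3 -13.4]
```

View pics/s2.png

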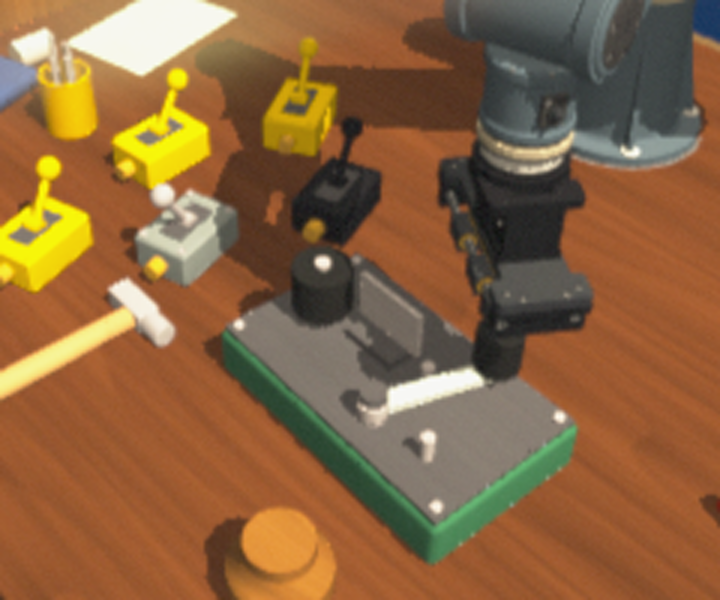

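The scene view shows the arm bar against its stop post near (430,365), the idler and peg held in the gripper at (500,345), and the grey toggle at (163,195) leaning to its off side. The force rose to about 27 N and the swing measures about 0.90 rad. I'll hold briefly to confirm it is steady.

```bash
python3 -m handwheel '[[0,0,0,0,0,0],[0,0,0,0,0,0],[0,0,0,0,0,0],[0,0,0,0,0,0],[0,0,0,0,0,0],[0,0,0,0,0,0],[0,0,0,0,0,0],[0,0,0,0,0,0]]'
```

```text
time_s: 9.0
position: [0.5158, 0.2172, 0.1578]
tcp_rot: [[0.823, -0.567, 0.013], [-0.567, -0.823, 0.013], [0.003, -0.018, -1.0]]
force: [11.2, 24.4, -14.1]
opening: 0.199
grasp_force: 30.2
```

```bash
python3 -c "
from rig import bot
print(bot.hand_in())"
```

```text
the job is handed in; nothing more can be done
None
```

The grey isolator's toggle was flipped to off first; the tension arm was then swung about 0.90 rad to its stop, and the gripper was still holding it there steadily when I handed the job in at about 9 s (no verdict came back).

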